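# Fill and hang a marble bucket in the toy shop

## Task

Make up a marble order: with the scoop, never with the fingers, move all the marbles from the bin into the green bucket where it stands, then put the scoop back upright on the middle of its blue mat. Then hook the bucket with its marbles onto the rail at the blue band near the free end, slide it along the rail, without lifting it off again, to the green mark, and leave it hanging there at rest, centred on the mark to within about a centimetre; leave the other toys alone.

Things in the scene. Friction and masses are not known exactly. Their poses are not given: they have to be found in the camera images.
- bin: Fixed open marble bin, yellow inside, orange walls 5 mm thick; 106 mm wide inside. Origin on the table; x away from the robot, z up. Floor level, 6 mm above the table, from x = -50 to +90 mm. Nearer (x = -150 to -50) it slopes up 15 degrees to 33 mm at the near wall (42 mm high); beyond x = +90 a chute wall rises at 60 degrees to the far wall (x = +136). Rim 82 mm high. Marbles roll back to the level part.
- scoop: Loose steel scoop with a red upright grip, 130 to 210 g. Origin on its underside plane, below the grip; x to the open mouth, z up. Pan floor 3 mm thick from the rear wall (x = 60 mm, 46 mm high) to the lip (x = 105 mm); 94 mm wide, 90 inside; side walls 35 mm high, ending at x = 95 mm. Holds about 5 to 8 marbles. Stands by itself; centre of mass about 75 mm ahead of the grip.
- scoop_grip (a point): Grip point on the scoop's red grip, 100 mm above the underside plane. The grip is a square post 24 x 24 mm centred on the scoop's z axis, from z = 36 mm to its top at z = 120 mm, joined to the pan's rear wall by a short red bar (22 mm wide, top at z = 46 mm).
- scoop_mid (a point): Middle of the scoop's length on its underside: 50 mm ahead of the grip post.
- mat: Fixed thin blue mat on the table, 220 x 130 x 3 mm (x, y, z), the scoop's place. Origin at its underside's centre; its top is 3 mm above the table.
- bucket: Loose green square gift bucket with a white hook arm, 175 to 290 g. Origin at the centre of its underside, z up. Outside 108 (x) by 124 (y) mm, 80 mm high, walls and floor 4 mm. A white post, 16 mm wide in x, stands at the middle of its +y side (y = 62 to 72 mm) up to z = 170 mm; from it an arm 16 mm wide in x, z = 160 to 170 mm, reaches over the bucket to y = -20 mm.
- hook (a point): Seat of the hook at the bucket's middle, 157.5 mm above its underside: hung, this point lies on top of the rail, 6 mm above its axis. A V notch under the arm, open below and running along bucket x, centres the rail; two prongs beside it (8 mm thick, tips at bucket z = 135 mm) at y = +-16 mm leave 24 mm between them. The rail comes in from the bucket's -y side, between rim (z = 80) and prong tips.
- tab (a point): Centre of the red grip tab on top of the bucket's arm, above the bucket's middle: 14 mm (bucket x) by 36 mm (y) by 40 mm, from z = 170 to 210 mm over the bucket's underside; this point at z = 190 mm.
- rail: Fixed display rail. Origin on the table under its middle; x runs along it, away from the robot. A round steel bar 12 mm thick, axis 190 mm above the table, from its free near end (x = -150 mm, with a black cap of 20 mm diameter, 6 mm long) to x = +150 mm, where a 20 mm post, 220 mm tall, carries it on a 120 x 140 x 12 mm foot (from x = 105 mm on).
- load_band (a point): Centre, on the rail's axis, of the 30 mm wide blue band near the free end (100 mm from the rail's middle). Axes as the rail: x along it, z up.
- mark: Green band, 30 mm wide, painted round the rail between its middle and its far end: the place for the finished bucket. Origin on the rail's axis at the band's centre, x along the rail.
- toy_car: Bystander: red and yellow toy car, 110 mm long, 62 mm high. Origin at its underside's centre.
- toy_carton: Bystander: blue carton, 70 x 60 x 100 mm. Origin at its underside's centre.
- toy_tin: Bystander: yellow tin, 70 mm diameter, 80 mm high. Origin at its underside's centre.
- marble0: Loose marble, 25 mm diameter, 20 g, in the bin at first. Origin at its centre. May be absent (8 to 10 are there).
- marble1: Loose marble, 25 mm diameter, 20 g, in the bin at first. Origin at its centre. May be absent (8 to 10 are there).
- marble2: Loose marble, 25 mm diameter, 20 g, in the bin at first. Origin at its centre. May be absent (8 to 10 are there).
- marble3: Loose marble, 25 mm diameter, 20 g, in the bin at first. Origin at its centre. May be absent (8 to 10 are there).
- marble4: Loose marble, 25 mm diameter, 20 g, in the bin at first. Origin at its centre. May be absent (8 to 10 are there).
- marble5: Loose marble, 25 mm diameter, 20 g, in the bin at first. Origin at its centre. May be absent (8 to 10 are there).
- marble6: Loose marble, 25 mm diameter, 20 g, in the bin at first. Origin at its centre. May be absent (8 to 10 are there).
- marble7: Loose marble, 25 mm diameter, 20 g, in the bin at first. Origin at its centre. May be absent (8 to 10 are there).
- marble8: Loose marble, 25 mm diameter, 20 g, in the bin at first. Origin at its centre. May be absent (8 to 10 are there).
- marble9: Loose marble, 25 mm diameter, 20 g, in the bin at first. Origin at its centre. May be absent (8 to 10 are there).
Not all that is in view belongs to the job. There is more than one size of the scoop; the job needs the middle-sized.

How it is judged:
By the outcome, as a careful person would: the job done as asked, in the order asked, and still so for the second after the job is handed in, with the robot touching nothing.
Of marble0, marble1, marble2, marble3, marble4, marble5, marble6, marble7, marble8, marble9 only 8 to 10 are there at a start; the rules pass over those that are not, and their reading is None.
At some moment in a run one of scoop, bucket may be knocked a few centimetres aside while the robot is not near it.
It also fails if it takes over 208 s, if anything falls off the work surface, if the arm or the gripper's body presses on something with over 40 N, if the wrist force passes 120 N, or if a joint passes its speed limit or range.

## Robot

A 6-joint arm with a two-finger parallel gripper is mounted at the origin on the work surface. World frame = base frame: x ahead of the robot, y to its left, z up, the work surface at z = 0. Lengths are in m, angles in rad, forces in N, time in s.
With the tool pointing down it reaches from about 0.35 to 0.775 m from the base axis. Payload 5.5 kg.
Tool frame: the origin (TCP) lies midway between the tips of the shut fingers; the grasp point (between the pads) lies 19 mm behind it; z points along the fingers, y is the line along which they close (so a half turn about z gives the same grasp; the last joint's range is limited). The gripper opens to 85 mm and grips with 20 to 120 N. Pads are 22 mm wide; open, the fingers measure 114 mm over their backs; the gripper's body (76 mm by 85 mm) begins 54 mm behind the grasp point. The pads swing forward as they close: fully open they stand 13 mm farther back than shut.
Start: joints at [1.129, 0.313, 0.046, 1.304, 0, 1.431], TCP at [0.171, 0.549, 0.231] pointing down, gripper open.
Joint ranges: [-2.76, 2.76], [-0.86, 1.69], [-1.03, 1.26], [-2.2, 2.34], [-1.47, 1.5], [-3.14, 3.14]. Speed limits (rad/s): [2.57, 2.57, 3.14, 3.14, 3.14, 3.14].

## Interface

Orientations are given as a 3x3 rotation matrix whose columns are the frame's x, y, z axes.
In Python, from rig import * gives the robot as it stands.
- The arm moves only by the shell command python3 -m pendant 'ROWS' [FORCE]. ROWS is a JSON object of lists of equal length, an entry for each row: "gripper": the finger opening in cm, from 0 to 8.54; "dp": the shift along the tool's x, y, z in cm, a list of three; "rot": the turn, a rotation vector about the tool's x, y, z in rad, a list of three. A call has 1 to 20 rows; each row is the pose to reach, as a shift and turn from the pose commanded when the call began, along the tool's axes at that moment; what a row does not reach only later rows make up. A row lasts 1/12 s, in which the tool goes at most 41.7 mm and 7.16 degrees, less where a joint would pass 70% of its speed; a pose out of reach is approached as far as the arm can. A call with a gripper value outside its range is refused whole. The fingers move at their own pace and stop on an object; FORCE is the grip in N (left out, the last holds). Time passes only in rows, so rows that repeat a pose let the fingers close. It gives the time, the measured TCP pose, the force, the opening and the grip force at its end, in the units of the state.
- observe(): the state, without advancing time (a new reading comes with each control period).
- read_camera(name): name is "scene" or "top" or "wrist"; returns a dict with "image" (384x512x3 uint8, blue, green, red), "mtx" (3x3 intrinsics, pixels), "R" (3x3) and "t" (3): a world point X has camera coordinates R X + t. Camera axes: x right, y down, z forward; pixel columns grow to the right and rows downward; lengths in m; the calibration is good to about 2 mm. A picture is of the moment at which its call begins. There is no depth.
- job_done(): hands the job in; it is judged then, once.
Trained networks look in the newest picture that a camera, given by its name, has taken for a name from the list of things; names that differ only in an ending like _2 or _b are one class to them, and where a whole thing is asked for, a point or a joint stands for the part that bears it (a point fixed in the world has none). Each returns a list of dicts, best first, with "confidence" (0 to 1); they miss things now and then, are a little off and sometimes report something else, mostly with a low value. They report only what shows in the picture. A call takes as long as a camera call. They do not tell look-alikes from the thing itself.
- spot_in(camera, label): "bbox" ([left, top, width, height] in pixels, round what is visible of it).
The state is a dict: "time_s": time; "qpos": joint angles; "qd": joint speeds; "effort": joint torques, N m; "position": TCP position; "ee_rot": TCP orientation; "ft_force": force on the tool from outside, world axes, zero at the start; "moment": the same for the moment, N m; "opening": opening from 0.0 (shut) to 1.0 (fully open); "gripper_force": force on a finger pad.
Only numpy, scipy, OpenCV 4.12 (cv2) and the standard library are available. Lean on these libraries where they do the work, as an engineer would, in place of code of your own. Each camera call takes 0.05 s, during which the arm holds its last target. There are 200 camera calls.

## Working session

There is one attempt and no reset: what is moved stays moved. The work goes in short steps, Python scripts to look and compute and a shell command to move; the robot and the scene stay as the last step left them, time stands still between calls to the robot, and variables do not carry over. Pictures are saved under pics/ and viewed, at most 14 in all, crops included, and the job is handed in when it is done.

```bash
ls; mkdir -p pics; python3 - <<'E'
from rig import *
import cv2
for n in ["scene","top"]:
    c=read_camera(n); cv2.imwrite(f"pics/{n}0.png",c["image"])
    print(n,c["mtx"].tolist(),c["R"].tolist(),c["t"].tolist())
    for l in ["bin","scoop","mat","bucket","tab","rail","mark","load_band","scoop_grip","toy_car","toy_tin","toy_carton"]:
        print(l,[(d["bbox"],round(d["confidence"],2)) for d in spot_in(n,l)])
o=observe();print(o["position"],o["ee_rot"],o["time_s"])
E
```

```text
pics
scene [[410.8385993486606, 0.0, 250.34367658648912], [0.0, 410.8385993486606, 188.93635329695852], [0.0, 0.0, 1.0]] [[-0.32549282108646466, 0.9455430480649903, -0.0016636337162674556], [0.6905307598548713, 0.23650497813108745, -0.6835441938993176], [-0.6459270029310037, -0.22363751826377667, -0.7299072319886892]] [0.12397030279156039, -0.291122294463365, 1.6807258007035688]
bin [([256.2, 188.6, 67.0, 96.3], 0.93)]
scoop [([329.3, 190.5, 35.8, 52.9], 0.94), ([362.0, 158.0, 51.4, 29.6], 0.87), ([394.9, 216.1, 23.4, 13.1], 0.75), ([115.0, 125.7, 66.1, 138.9], 0.6)]
mat [([317.6, 197.4, 56.4, 66.5], 0.64)]
bucket [([188.5, 174.7, 50.8, 61.9], 0.87), ([271.1, 241.8, 6.4, 8.1], 0.56)]
tab [([186.5, 174.8, 53.1, 65.1], 0.85)]
rail [([114.9, 128.3, 66.0, 134.9], 0.85), ([318.1, 196.6, 57.1, 68.5], 0.6)]
mark [([292.0, 256.0, 9.3, 8.0], 0.51), ([145.8, 169.4, 6.9, 11.8], 0.37)]
load_band [([117.2, 125.8, 62.5, 137.6], 0.66)]
scoop_grip [([327.4, 184.9, 38.1, 61.2], 0.89), ([360.1, 157.0, 51.2, 31.7], 0.72), ([397.7, 214.1, 24.5, 20.2], 0.65)]
toy_car [([201.0, 252.2, 28.0, 43.6], 0.91)]

[... 709 characters left out ...]
92), ([193.1, 143.1, 38.1, 85.4], 0.23)]
tab [([261.0, 169.2, 40.8, 36.3], 0.65)]
rail [([310.3, 131.9, 38.0, 102.5], 0.95)]
mark []
load_band [([308.7, 132.6, 41.0, 99.7], 0.58)]
scoop_grip [([157.7, 197.7, 25.8, 32.7], 0.97), ([121.8, 266.9, 50.5, 41.0], 0.72), ([150.5, 183.7, 39.1, 64.4], 0.7), ([112.0, 225.5, 21.6, 20.4], 0.55)]
toy_car [([252.4, 119.7, 15.0, 32.4], 0.82)]
toy_tin [([163.7, 141.8, 20.4, 18.9], 0.8), ([157.2, 197.8, 29.3, 34.3], 0.18)]
toy_carton [([366.1, 219.3, 21.5, 18.0], 0.96)]
[0.17090279 0.54903902 0.23128175] [[-9.54826953e-01  2.97162394e-01  2.91098607e-05]
 [ 2.97162395e-01  9.54826954e-01  7.31701004e-06]
 [-2.56205394e-05  1.56368343e-05 -1.00000000e+00]] 1.3
```

```bash
python3 - <<'E'
import cv2
t=cv2.imread("pics/top0.png")[110:320,100:400]; s=cv2.imread("pics/scene0.png")[115:305,105:430]
cv2.imwrite("pics/t1.png",cv2.resize(t,(800,560),interpolation=2)); cv2.imwrite("pics/s1.png",cv2.resize(s,(800,468),interpolation=2))
E
```

```text
(no output)
```

View pics/t1.png

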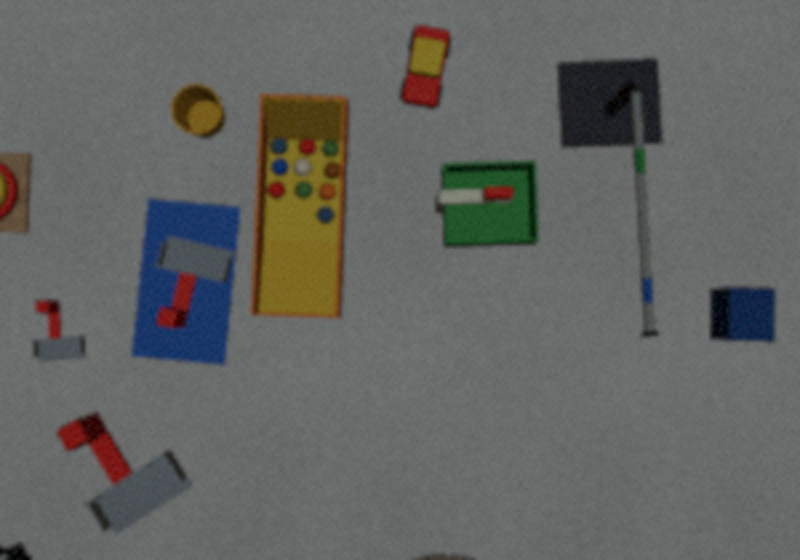

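View pics/s1.png

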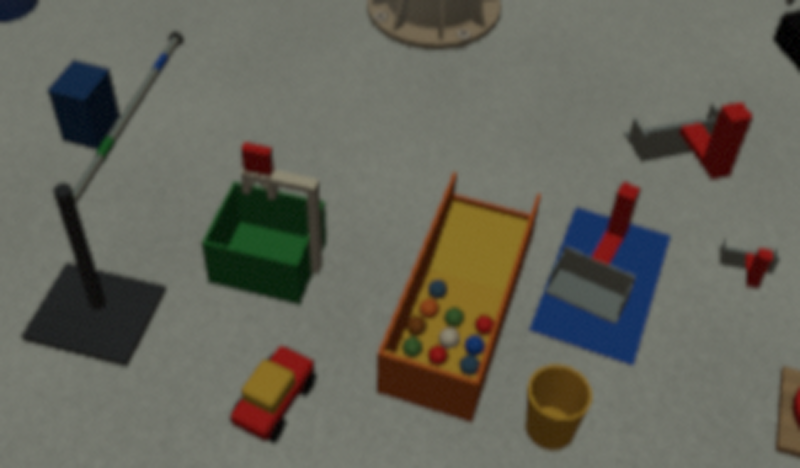

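```bash
cat > h.py <<'E'
from rig import *
import numpy as np, cv2, json
from scipy.optimize import least_squares
from scipy.spatial.transform import Rotation as Ro
C={}
def cam(n):
    C[n]=read_camera(n); return C[n]
def proj(c,X):
    Y=np.atleast_2d(X)@np.array(c["R"]).T+np.array(c["t"]); p=Y@np.array(c["mtx"]).T
    return p[:,:2]/p[:,2:]
def plane(c,uv,z):
    R,t=np.array(c["R"]),np.array(c["t"]); o=-R.T@t
    d=R.T@np.linalg.solve(c["mtx"],[uv[0],uv[1],1]); return o+d*(z-o[2])/d[2]
def fit(obs,x0):
    "obs: list of (cam dict, model pt, uv) -> x,y,yaw, rms px"
    def f(q):
        R=Ro.from_euler('z',q[2]).as_matrix()
        return np.concatenate([(proj(c,R@np.array(m)+[q[0],q[1],0])[0]-uv) for c,m,uv in obs])
    s=least_squares(f,x0,loss='soft_l1'); return np.round(s.x,4),round(float(np.sqrt(np.mean(s.fun**2))),2),np.round(s.fun,1).tolist()
E
python3 - <<'E'
from h import *
T=cam("top");S=cam("scene")
t=lambda u,v:np.array([u/2.667+100,v/2.667+110]); s=lambda u,v:np.array([u/2.4615+105,v/2.463+115])
def F(name,tl,sl,x0): print(name,*fit([(T,m,t(*u)) for m,u in tl]+[(S,m,s(*u)) for m,u in sl],x0))
F("bin",[((.141,.058,.082),(260,95)),((.141,-.058,.082),(348,97)),((-.155,-.058,.082),(340,316)),((-.155,.058,.082),(253,313))],
 [((.141,-.058,.082),(379,356)),((.141,.058,.082),(479,382)),((-.155,.058,.082),(538,197)),((-.155,-.058,.082),(455,175))],[.6,.2,0])
F("mat",[((.11,.065,.003),(150,199)),((.11,-.065,.003),(240,207)),((-.11,-.065,.003),(226,364)),((-.11,.065,.003),(133,356))],
 [((.11,.065,.003),(634,363)),((.11,-.065,.003),(531,329)),((-.11,-.065,.003),(577,208)),((-.11,.065,.003),(670,236))],[.55,.3,0])
F("rail",[((-.153,0,.19),(650,333)),((-.1,0,.19),(647,291)),((.15,0,.21),(637,92))],[((-.153,0,.19),(176,40)),((-.1,0,.19),(161,63)),((.15,0,.22),(63,188))],[.55,-.2,0])
for c,p in((T,t(640,160)),(S,s(107,145))): print("mark",plane(c,p,.19))
F("bucket",[((.054,.062,.08),(442,163)),((.054,-.062,.08),(536,161)),((-.054,-.062,.08),(537,243)),((-.054,.062,.08),(444,245)),((0,0,.21),(499,193))],
 [((.054,-.062,.08),(205,242)),((.054,.062,.08),(304,266)),((0,0,.19),(257,159)),((.054,.062,0),(300,301)),((.054,-.062,0),(211,276))],[.55,0,0])
F("scoop",[((.105,.045,.003),(163,241)),((.095,-.047,.035),(229,255)) ,((0,0,.12),(173,316))],[((0,0,.12),(629,189)),((.105,.045,.003),(617,318)),((.105,-.045,.003),(550,290))],[.5,.3,-.2])
for n,u in(("car",(426,66)),("tin",(200,110)),("carton",(744,314))): print(n,plane(T,t(*u),.06 if n=="car" else .09))
for v in ((279,146),(331,148),(277,190),(325,215),(327,191)): print("m",plane(T,t(*v),.0185))
E
```

```text
bin [ 0.5882  0.2012 -0.0096] 1.03 [-0.7, -1.1, -1.2, -1.1, -0.5, 0.2, -0.9, 0.5, -1.0, -1.0, -0.3, 0.8, 0.2, -1.6, -1.9, -1.6]
mat [ 0.479   0.3625 -0.0705] 0.79 [-1.3, -0.5, -0.3, -0.5, -0.7, 0.1, -1.0, 0.0, -0.2, 0.3, -1.3, -0.2, -1.2, -1.3, 0.0, -1.1]
rail [ 0.5703 -0.2311  0.0568] 0.87 [-0.5, 0.3, -0.4, -0.3, 0.1, -2.3, -0.2, -1.0, -0.7, -0.0, 0.3, -1.2]
mark [ 0.63112204 -0.22979222  0.19      ]
mark [ 0.62450775 -0.22776425  0.19      ]
bucket [ 0.5853 -0.0516  0.0417] 0.93 [-0.4, 0.4, -0.7, 0.1, 0.1, -0.2, -0.2, 0.0, -0.9, 0.1, -1.4, -0.6, -2.5, -1.1, 0.5, -0.8, 0.3, 0.9, -0.9, 1.9]
scoop [ 0.425   0.3625 -0.1479] 1.04 [0.8, -0.6, -1.2, 0.5, -2.0, 1.5, -1.2, -0.8, 0.2, 0.7, -0.7, 1.0]
car [0.7724652  0.03358045 0.06      ]
tin [0.70323104 0.3334451  0.09      ]
carton [ 0.44371221 -0.38439246  0.09      ]
m [0.66633043 0.23474113 0.0185    ]
m [0.66450062 0.16272057 0.0185    ]
m [0.60512668 0.23615387 0.0185    ]
m [0.57145166 0.16926058 0.0185    ]
m [0.60468373 0.16713051 0.0185    ]
```

```bash
cat >> h.py <<'E'
def tool(yaw,pitch=0.):
    "tool held on scoop: tool y=-scoop x, z=-scoop z; scoop yaw, pitch>0 = mouth down"
    return Ro.from_euler('z',yaw).as_matrix()@Ro.from_euler('y',pitch).as_matrix()@np.array([[0,-1,0],[-1,0,0],[0,0,-1.]])
def to(p,R):
    o=observe(); R0=np.array(o["ee_rot"]); d=R0.T@(np.array(p)-o["position"])*100; r=Ro.from_matrix(R0.T@R).as_rotvec()
    print("dp",np.round(d,2).tolist(),"rot",np.round(r,4).tolist(),"rows>=",round(max(np.linalg.norm(d)/4.17,np.linalg.norm(r)/.125),1))
E
python3 -c "
from h import *
to([.425,.3625,.2],tool(-.148))"
```

```text
dp [-29.8, -10.26, 3.13] rot [0.0, 0.0001, -1.7246] rows>= 13.8
```

```bash
python3 -m pendant '{"gripper":[8.5,8.5,8.5,8.5,8.5,8.5,8.5,8.5,8.5,8.5,8.5,8.5,8.5,8.5,8.5,8.5,8.5,8.5],"dp":[[-29.8,-10.26,3.1],[-29.8,-10.26,3.1],[-29.8,-10.26,3.1],[-29.8,-10.26,3.1],[-29.8,-10.26,3.1],[-29.8,-10.26,3.1],[-29.8,-10.26,3.1],[-29.8,-10.26,3.1],[-29.8,-10.26,3.1],[-29.8,-10.26,3.1],[-29.8,-10.26,3.1],[-29.8,-10.26,3.1],[-29.8,-10.26,3.1],[-29.8,-10.26,3.1],[-29.8,-10.26,3.1],[-29.8,-10.26,3.1],[-29.8,-10.26,3.1],[-29.8,-10.26,3.1]],"rot":[[0,0,-1.725],[0,0,-1.725],[0,0,-1.725],[0,0,-1.725],[0,0,-1.725],[0,0,-1.725],[0,0,-1.725],[0,0,-1.725],[0,0,-1.725],[0,0,-1.725],[0,0,-1.725],[0,0,-1.725],[0,0,-1.725],[0,0,-1.725],[0,0,-1.725],[0,0,-1.725],[0,0,-1.725],[0,0,-1.725]]}'
python3 - <<'E'
from h import *
c=cam("wrist"); cv2.imwrite("pics/w1.png",c["image"])
print([(d["bbox"],round(d["confidence"],2)) for d in spot_in("wrist","scoop_grip")])
R=Ro.from_euler('z',-.148).as_matrix()
P=lambda m:np.array(m)@R.T+[.425,.3625,.003]
print(proj(c,P([[.012,.012,.12],[.012,-.012,.12],[-.012,-.012,.12],[-.012,.012,.12],[.105,.047,.003],[.105,-.047,.003],[.06,.047,.046],[.06,-.047,.046]])).round().tolist())
t=cam("top"); print([(d["bbox"],round(d["confidence"],2)) for d in spot_in("top","scoop")])
E
```

```text
time_s: 2.9
position: [0.425, 0.3625, 0.2003]
ee_rot: [[-0.149, -0.989, 0.0], [-0.989, 0.149, 0.0], [-0.0, -0.0, -1.0]]
ft_force: [0.6, 0.1, -0.1]
opening: 1.001
gripper_force: 0.0
[([174.1, 129.1, 96.9, 89.6], 0.77), ([260.7, 252.7, 55.5, 78.8], 0.7), ([371.8, 132.7, 125.4, 176.5], 0.61)]
[[246.0, 214.0], [246.0, 189.0], [273.0, 189.0], [273.0, 214.0], [183.0, 204.0], [175.0, 133.0], [210.0, 217.0], [205.0, 138.0]]
[([157.1, 197.1, 29.5, 36.3], 0.83)]
```

View pics/w1.png

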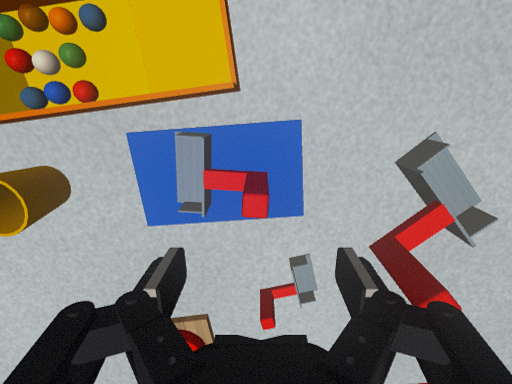

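```bash
python3 -m pendant '{"gripper":[8.5,8.5,8.5,8.5,8.5,2,1,1,1,1,1,1,1,1],"dp":[[-0.15,-0.2,4],[-0.15,-0.2,8],[-0.15,-0.2,11],[-0.15,-0.2,12],[-0.15,-0.2,12],[-0.15,-0.2,12],[-0.15,-0.2,12],[-0.15,-0.2,12],[-0.15,-0.2,12],[-0.15,-0.2,12],[-0.15,-0.2,12],[-0.15,-0.2,12],[-0.15,-0.2,12],[-0.15,-0.2,12]],"rot":[[0,0,0],[0,0,0],[0,0,0],[0,0,0],[0,0,0],[0,0,0],[0,0,0],[0,0,0],[0,0,0],[0,0,0],[0,0,0],[0,0,0],[0,0,0],[0,0,0]]}' 100
```

```text
time_s: 4.27
position: [0.429, 0.3637, 0.0824]
ee_rot: [[-0.148, -0.989, 0.004], [-0.989, 0.148, 0.0], [-0.001, -0.004, -1.0]]
ft_force: [-0.2, -3.4, 7.1]
opening: 0.273
gripper_force: 96.5
```

```bash
cat >> h.py <<'E'
def lip(lx,lz,deg,yaw=-.0096,org=(.588,.201),off=0.,h=.0794):
    "scoop lip underside at bin-frame x=lx, height lz, pitch deg; y offset off"
    a=np.radians(deg); R=tool(yaw,a); Rs=Ro.from_euler('z',yaw).as_matrix()
    p=Rs@(np.array([lx,off,0])+Ro.from_euler('y',a).as_matrix()@np.array([-.105,0,h])); p=p+[org[0],org[1],lz]
    print(lx,lz,deg,"->",np.round(p,4)); to(p,R)
E
python3 -c "
from h import *
to([.427,.3635,.25],tool(-.148))
lip(-.045,.13,15)"
```

```text
dp [0.03, 0.12, -16.76] rot [-0.0044, 0.0009, -0.0006] rows>= 4.0
-0.045 0.13 15 -> [0.4621 0.2022 0.2339]
dp [15.47, -5.74, -15.13] rot [-0.2658, 0.0188, -0.1381] rows>= 5.4
```

```bash
python3 -m pendant '{"gripper":[1,1,1,1,1,1,1,1,1,1,1,1,1,1],"dp":[[0,0,-2],[0,0,-5],[0,0,-9],[0,0,-13],[0,0,-16],[3,-1,-16],[6,-2,-16],[9,-3,-16],[12,-4.5,-16],[15.4,-5.7,-15.1],[15.4,-5.7,-15.1],[15.4,-5.7,-15.1],[15.4,-5.7,-15.1],[15.4,-5.7,-15.1]],"rot":[[0,0,0],[0,0,0],[0,0,0],[0,0,0],[0,0,0],[-0.05,0,-0.03],[-0.1,0,-0.06],[-0.16,0,-0.09],[-0.22,0.01,-0.12],[-0.266,0.019,-0.138],[-0.266,0.019,-0.138],[-0.266,0.019,-0.138],[-0.266,0.019,-0.138],[-0.266,0.019,-0.138]]}'
python3 - <<'E'
from h import *
c=cam("wrist"); s=cam("scene")
w=c["image"]; q=cv2.resize(s["image"][150:300,220:420],(560,420))
im=np.zeros((384,512+288,3),np.uint8); im[:,:512]=w; im[:216,512:]=cv2.resize(s["image"][150:300,220:420],(288,216)); t=cam("top")["image"][120:270,120:280]; im[216:,512:]=cv2.resize(t,(288,270))[:168]
cv2.imwrite("pics/w2.png",im)
lip(-.045,.008,15); lip(-.01,.008,3);lip(.08,.008,0)
E
```

```text
time_s: 5.43
position: [0.4606, 0.2038, 0.2317]
ee_rot: [[-0.008, -0.965, -0.262], [-1.0, 0.007, 0.002], [-0.0, 0.262, -0.965]]
ft_force: [0.0, -0.4, -1.2]
opening: 0.263
gripper_force: 99.4
-0.045 0.008 15 -> [0.4621 0.2022 0.1119]
dp [0.19, -3.31, 11.54] rot [0.0033, -0.0009, 0.0029] rows>= 2.9
-0.01 0.008 3 -> [0.4773 0.2021 0.0928]
dp [0.19, -5.28, 12.99] rot [0.2128, -0.0005, 0.003] rows>= 3.4
0.08 0.008 0 -> [0.563  0.2012 0.0874]
dp [0.22, -13.69, 11.26] rot [0.2651, -0.0005, 0.003] rows>= 4.3
```

View pics/w2.png

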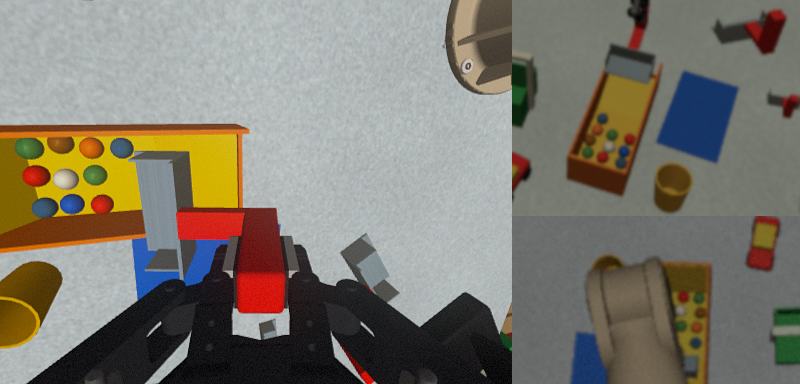

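```bash
python3 - <<'E'
from h import *
c=cam("wrist"); o=observe(); R=np.array(o["ee_rot"]); p=o["position"]
Rs=R@np.array([[0,-1,0],[-1,0,0],[0,0,-1.]]).T
M=np.array([[.105,.047,0.0],[.105,-.047,0.0],[.095,.047,.035],[.095,-.047,.035],[.06,-.047,.046],[.06,.047,.046]])-[0,0,.0794]
print(proj(c,M@Rs.T+p).round().tolist())
Rb=Ro.from_euler('z',-.0096).as_matrix()
print(proj(c,np.array([[-.155,-.058,.082],[.0,-.058,.082],[.0,.058,.082],[-.150,.053,.042],[-.150,-.053,.042],[-.05,-.053,.006]])@Rb.T+[.588,.201,0]).round().tolist())
cv2.imwrite("pics/w3.png",cv2.resize(c["image"][110:290,0:260],(780,540)))
E
```

```text
[[149.0, 247.0], [134.0, 148.0], [145.0, 269.0], [126.0, 157.0], [170.0, 160.0], [184.0, 278.0]]
[[248.0, 125.0], [85.0, 129.0], [109.0, 239.0], [239.0, 208.0], [237.0, 127.0], [152.0, 126.0]]
```

View pics/w3.png

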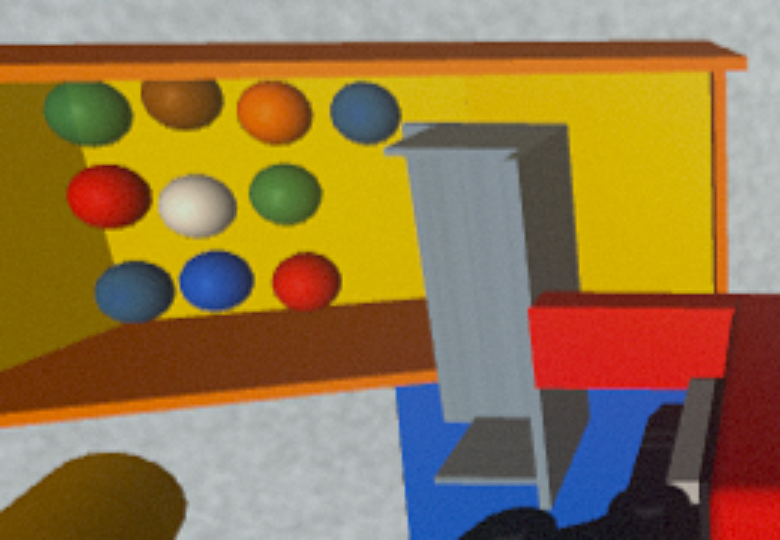

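```bash
python3 -m pendant '{"gripper":[1,1,1,1,1,1,1],"dp":[[0.1,-1,3],[0.1,-2,6],[0.15,-3,9],[0.15,-3.2,11],[0.15,-3.2,11],[0.15,-3.2,11],[0.15,-3.2,11]],"rot":[[0,0,0],[0,0,0],[0,0,0],[0,0,0],[0,0,0],[0,0,0],[0,0,0]]}'
python3 - <<'E'
from h import *
lip(-.045,.008,15); lip(-.01,.0075,3);lip(.08,.007,0)
E
```

```text
time_s: 6.22
position: [0.4634, 0.202, 0.1183]
ee_rot: [[-0.008, -0.965, -0.262], [-1.0, 0.008, 0.002], [-0.0, 0.262, -0.965]]
ft_force: [-0.5, 0.0, -1.7]
opening: 0.267
gripper_force: 99.5
-0.045 0.008 15 -> [0.4621 0.2022 0.1119]
dp [-0.02, -0.05, 0.65] rot [0.0028, -0.0004, 0.0017] rows>= 0.2
-0.01 0.0075 3 -> [0.4773 0.2021 0.0923]
dp [-0.02, -2.02, 2.14] rot [0.2123, -0.0002, 0.0017] rows>= 1.7
0.08 0.007 0 -> [0.563  0.2012 0.0864]
dp [-0.0, -10.45, 0.47] rot [0.2646, -0.0002, 0.0017] rows>= 2.5
```

```bash
python3 -m pendant '{"gripper":[1,1,1,1,1,1,1,1,1,1,1,1,1,1,1],"dp":[[0,0,0.6],[0,-0.7,1.1],[0,-1.4,1.7],[0,-2,2.1],[0,-3.7,2.3],[0,-4.7,2.04],[0,-5.6,1.78],[0,-6.6,1.52],[0,-7.6,1.25],[0,-8.5,0.99],[0,-9.2,0.8],[0,-9.8,0.64],[0,-10.4,0.47],[0,-10.4,0.47],[0,-10.4,0.47]],"rot":[[0,0,0],[0.07,0,0],[0.14,0,0],[0.21,0,0],[0.264,0,0],[0.264,0,0],[0.264,0,0],[0.264,0,0],[0.264,0,0],[0.264,0,0],[0.264,0,0],[0.264,0,0],[0.264,0,0],[0.264,0,0],[0.264,0,0]]}'
python3 - <<'E'
from h import *
c=cam("wrist"); im=np.zeros((384,800,3),np.uint8); im[:,:512]=c["image"]; im[:216,512:]=cv2.resize(cam("scene")["image"][150:300,220:420],(288,216))
cv2.imwrite("pics/w4.png",im)
lip(.088,.007,0);lip(.09,.015,-12);lip(.085,.03,-25);lip(.05,.12,-25)
E
```

```text
time_s: 7.47
position: [0.5606, 0.2009, 0.0865]
ee_rot: [[-0.008, -1.0, -0.006], [-1.0, 0.008, 0.0], [-0.0, 0.006, -1.0]]
ft_force: [-10.7, -0.1, 13.6]
opening: 0.263
gripper_force: 101.3
0.088 0.007 0 -> [0.571  0.2012 0.0864]
dp [-0.04, -1.05, 0.01] rot [0.0055, 0.0003, 0.0014] rows>= 0.3
0.09 0.015 -12 -> [0.5588 0.2013 0.0708]
dp [-0.04, 0.17, 1.57] rot [0.2149, 0.0004, 0.0014] rows>= 1.7
0.085 0.03 -25 -> [0.5443 0.2014 0.0576]
dp [-0.04, 1.61, 2.9] rot [0.4418, 0.0006, 0.0014] rows>= 3.5
0.05 0.12 -25 -> [0.5093 0.2018 0.1476]
dp [-0.05, 5.16, -6.08] rot [0.4418, 0.0006, 0.0014] rows>= 3.5
```

View pics/w4.png

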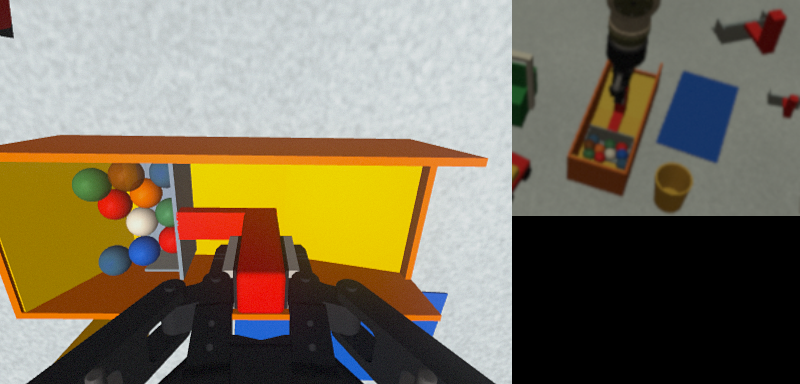

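```bash
python3 -m pendant '{"gripper":[1,1,1,1,1,1,1,1,1,1,1,1,1,1,1,1,1,1],"dp":[[0,-0.7,0],[0,-1.3,0],[0,-1.3,0],[0,-0.9,0.5],[0,-0.4,1],[0,0.1,1.57],[0,0.6,2],[0,1.1,2.5],[0,1.6,2.9],[0,1.6,2.9],[0,1.6,2.5],[0,1.6,1.5],[0,1.6,0],[0,1.6,-2],[0,1.6,-4],[0,1.6,-6],[0,1.6,-8],[0,1.6,-8]],"rot":[[0,0,0],[0,0,0],[0,0,0],[0.07,0,0],[0.14,0,0],[0.21,0,0],[0.29,0,0],[0.37,0,0],[0.44,0,0],[0.44,0,0],[0.44,0,0],[0.44,0,0],[0.44,0,0],[0.44,0,0],[0.44,0,0],[0.44,0,0],[0.44,0,0],[0.44,0,0]]}'
python3 - <<'E'
from h import *
c=cam("wrist"); im=np.zeros((384,800,3),np.uint8); im[:,:512]=c["image"]; im[:216,512:]=cv2.resize(cam("scene")["image"][150:300,220:420],(288,216))
cv2.imwrite("pics/w5.png",im)
E
```

```text
time_s: 9.07
position: [0.5506, 0.2016, 0.171]
ee_rot: [[-0.009, -0.903, 0.43], [-1.0, 0.009, -0.002], [-0.002, -0.43, -0.903]]
ft_force: [1.6, 0.4, -1.1]
opening: 0.268
gripper_force: 100.0
```

View pics/w5.png

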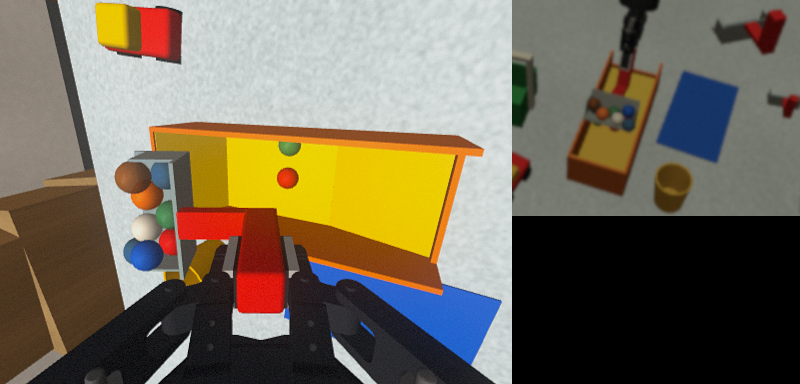

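```bash
python3 - <<'E'
from h import *
for n in("top","scene"):
    cam(n); print(n,[(np.round(d["bbox"]).tolist(),round(d["confidence"],2)) for d in spot_in(n,"bucket")])
B=dict(yaw=.042,org=(.5855,-.052))
lip(-.085,.16,-25,**B);lip(-.035,.125,-10,**B);lip(-.035,.105,10,**B);lip(-.03,.1,30,**B);lip(-.03,.105,40,**B)
print(observe()["qpos"])
E
```

```text
top [([266.0, 167.0, 38.0, 38.0], 0.88)]
scene [([186.0, 173.0, 53.0, 65.0], 0.81)]
-0.085 0.16 -25 -> [ 0.372  -0.061   0.1876]
dp [26.28, 14.44, -9.4] rot [0.003, -0.0227, -0.0455] rows>= 7.5
-0.035 0.125 -10 -> [ 0.4334 -0.0584  0.185 ]
dp [25.97, 8.98, -6.58] rot [-0.2587, -0.0166, -0.0482] rows>= 6.8
-0.035 0.105 10 -> [ 0.461  -0.0572  0.2014]
dp [25.83, 5.79, -6.92] rot [-0.6077, -0.0081, -0.051] rows>= 6.6
-0.03 0.1 30 -> [ 0.5043 -0.0554  0.2213]
dp [25.61, 1.02, -6.9] rot [-0.9567, 0.0009, -0.0528] rows>= 7.7
-0.03 0.105 40 -> [ 0.5262 -0.0545  0.2333]
dp [25.5, -1.46, -7.08] rot [-1.1312, 0.0056, -0.0534] rows>= 9.1
[ 0.27606165  0.06288355 -0.54226293  0.54808538 -0.11957173 -1.31157444]
```

```bash
python3 -m pendant '{"gripper":[1,1,1,1,1,1,1,1,1,1,1,1,1,1,1,1,1,1,1,1],"dp":[[0,0.5,-1],[0,2,-2.5],[0,4,-4],[0,6.5,-5.5],[0,9,-6.8],[0,11.5,-8],[0.8,13.5,-8.7],[2.2,15,-9.1],[4.2,15.5,-9.2],[6.6,15.5,-9.2],[9,15.4,-9.2],[11.5,15.3,-9.2],[14,15.2,-9.2],[16.5,15,-9.3],[19,14.8,-9.3],[21.5,14.7,-9.4],[23.7,14.5,-9.4],[25.3,14.4,-9.4],[26.3,14.4,-9.4],[26.3,14.4,-9.4]],"rot":[[0,0,0],[0,0,0],[0,0,0],[0,0,0],[0,0,0],[0,0,0],[0,0,0],[0,0,0],[0,0,0],[0,0,0],[0,0,0],[0,-0.01,-0.02],[0,-0.01,-0.02],[0,-0.01,-0.03],[0,-0.02,-0.04],[0,-0.02,-0.045],[0,-0.02,-0.045],[0,-0.02,-0.045],[0,-0.02,-0.045],[0,-0.02,-0.045]]}'
python3 - <<'E'
from h import *
c=cam("wrist"); im=np.zeros((384,800,3),np.uint8); im[:,:512]=c["image"]; im[:216,512:]=cv2.resize(cam("scene")["image"][130:280,130:330],(288,216))
cv2.imwrite("pics/w6.png",im)
Rb=Ro.from_euler('z',.042).as_matrix()
print(proj(c,np.array([[-.054,-.062,.08],[-.054,.062,.08],[.054,.062,.08],[.054,-.062,.08],[0,0,.21]])@Rb.T+[.5855,-.052,0]).round().tolist())
B=dict(yaw=.042,org=(.5855,-.052))
lip(-.05,.13,-12,**B);lip(-.035,.11,3,**B);lip(-.033,.1,15,**B);lip(-.03,.1,30,**B);lip(-.03,.105,42,**B)
E
```

```text
time_s: 11.03
position: [0.3731, -0.0628, 0.1891]
ee_rot: [[0.036, -0.905, 0.423], [-0.999, -0.034, 0.013], [0.003, -0.423, -0.906]]
ft_force: [-0.9, 0.2, -3.4]
opening: 0.266
gripper_force: 100.1
[[173.0, 125.0], [184.0, 225.0], [125.0, 212.0], [109.0, 123.0], [28.0, 208.0]]
-0.05 0.13 -12 -> [ 0.4164 -0.0591  0.1858]
dp [0.01, -3.83, 2.11] rot [-0.227, -0.0019, -0.0026] rows>= 1.8
-0.035 0.11 3 -> [ 0.4499 -0.0577  0.1948]
dp [0.0, -7.25, 2.71] rot [-0.4888, -0.0016, -0.0028] rows>= 3.9
-0.033 0.1 15 -> [ 0.4717 -0.0568  0.2039]
dp [-0.01, -9.61, 2.81] rot [-0.6983, -0.0013, -0.003] rows>= 5.6
-0.03 0.1 30 -> [ 0.5043 -0.0554  0.2213]
dp [-0.01, -13.31, 2.62] rot [-0.9601, -0.0009, -0.0032] rows>= 7.7
-0.03 0.105 42 -> [ 0.5306 -0.0543  0.2343]
dp [-0.02, -16.24, 2.55] rot [-1.1695, -0.0006, -0.0033] rows>= 9.4
```

View pics/w6.png

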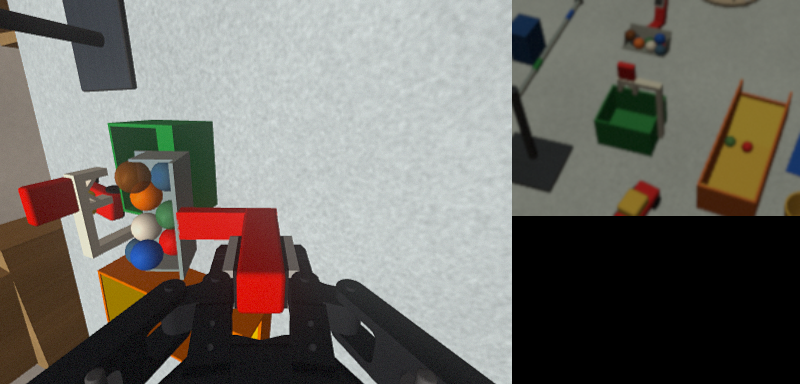

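```bash
python3 -m pendant '{"gripper":[1,1,1,1,1,1,1,1,1,1,1,1,1,1,1,1,1,1,1,1],"dp":[[0,-1,0.5],[0,-2.4,1.3],[0,-3.8,2.1],[0,-4.9,2.3],[0,-6,2.5],[0,-7.2,2.7],[0,-8,2.75],[0,-8.8,2.8],[0,-9.6,2.8],[0,-10.4,2.76],[0,-11.2,2.72],[0,-11.9,2.7],[0,-12.6,2.66],[0,-13.3,2.6],[0,-14.3,2.6],[0,-15.3,2.55],[0,-16.2,2.55],[0,-16.2,2.55],[0,-16.2,2.55],[0,-16.2,2.55]],"rot":[[-0.06,0,0],[-0.14,0,0],[-0.227,0,0],[-0.31,0,0],[-0.4,0,0],[-0.489,0,0],[-0.56,0,0],[-0.63,0,0],[-0.7,0,0],[-0.75,0,0],[-0.8,0,0],[-0.85,0,0],[-0.9,0,0],[-0.96,0,0],[-1.03,0,0],[-1.1,0,0],[-1.17,0,0],[-1.17,0,0],[-1.17,0,0],[-1.17,0,0]]}'
python3 - <<'E'
from h import *
c=cam("wrist"); im=np.zeros((384,800,3),np.uint8); im[:,:512]=c["image"]; im[:216,512:]=cv2.resize(cam("scene")["image"][130:280,130:330],(288,216))
cv2.imwrite("pics/w7.png",im)
B=dict(yaw=.042,org=(.5855,-.052))
lip(-.06,.15,0,**B); lip(-.1,.17,0,**B)
E
```

```text
time_s: 12.8
position: [0.5312, -0.0534, 0.2345]
ee_rot: [[0.042, -0.744, -0.666], [-0.999, -0.03, -0.029], [0.002, 0.667, -0.745]]
ft_force: [-0.4, 0.5, 0.1]
opening: 0.272
gripper_force: 100.2
-0.06 0.15 0 -> [ 0.4206 -0.0589  0.2294]
dp [0.06, 7.69, 7.89] rot [0.7277, -0.0019, -0.0017] rows>= 5.8
-0.1 0.17 0 -> [ 0.3807 -0.0606  0.2494]
dp [0.06, 12.01, 9.06] rot [0.7277, -0.0019, -0.0017] rows>= 5.8
```

View pics/w7.png

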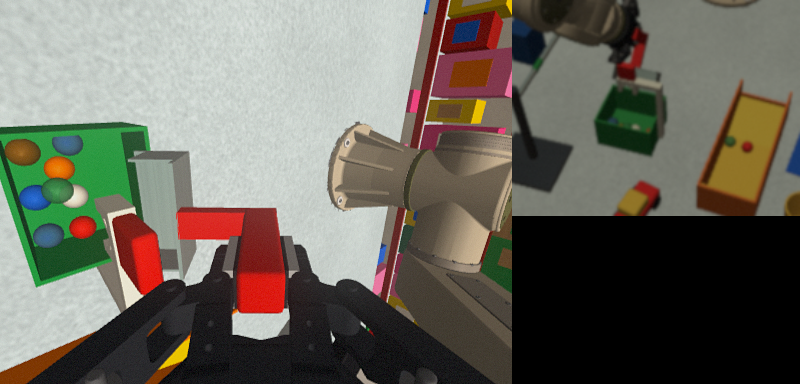

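```bash
python3 -m pendant '{"gripper":[1,1,1,1,1,1,1,1,1,1,1,1],"dp":[[0,1,1],[0,2.2,2.2],[0,3.3,3.4],[0,4.4,4.5],[0,5.5,5.6],[0,6.6,6.8],[0,7.7,7.9],[0,9.5,8.4],[0,12,9],[0,12,9],[0,12,9],[0,12,9]],"rot":[[0.1,0,0],[0.2,0,0],[0.31,0,0],[0.42,0,0],[0.52,0,0],[0.63,0,0],[0.727,0,0],[0.727,0,0],[0.727,0,0],[0.727,0,0],[0.727,0,0],[0.727,0,0]]}'
python3 - <<'E'
from h import *
lip(-.045,.13,15);lip(-.045,.013,15)
E
```

```text
time_s: 13.9
position: [0.3813, -0.0603, 0.2493]
ee_rot: [[0.04, -0.999, -0.001], [-0.999, -0.04, -0.003], [0.003, 0.001, -1.0]]
ft_force: [0.2, 0.6, -1.9]
opening: 0.267
gripper_force: 100.1
-0.045 0.13 15 -> [0.4621 0.2022 0.2339]
dp [-25.91, -9.13, 1.45] rot [-0.261, -0.0098, 0.049] rows>= 6.6
-0.045 0.013 15 -> [0.4621 0.2022 0.1169]
dp [-25.95, -9.14, 13.15] rot [-0.261, -0.0098, 0.049] rows>= 7.3
```

```bash
python3 -m pendant '{"gripper":[1,1,1,1,1,1,1,1,1,1,1,1,1,1,1,1,1],"dp":[[-2,0,0],[-5,0,0],[-9,0,0],[-13,-1.5,0.5],[-17,-4,1],[-20.5,-6,1.5],[-23.5,-8,1.5],[-25.9,-9.1,1.5],[-25.9,-9.1,1.5],[-25.9,-9.1,1.5],[-25.9,-9.1,4.5],[-25.9,-9.1,7.5],[-25.9,-9.1,10.5],[-25.9,-9.1,12.5],[-25.9,-9.1,13.1],[-25.9,-9.1,13.1],[-25.9,-9.1,13.1]],"rot":[[0,0,0],[0,0,0],[-0.05,0,0.01],[-0.1,0,0.02],[-0.15,0,0.03],[-0.2,-0.01,0.04],[-0.261,-0.01,0.049],[-0.261,-0.01,0.049],[-0.261,-0.01,0.049],[-0.261,-0.01,0.049],[-0.261,-0.01,0.049],[-0.261,-0.01,0.049],[-0.261,-0.01,0.049],[-0.261,-0.01,0.049],[-0.261,-0.01,0.049],[-0.261,-0.01,0.049],[-0.261,-0.01,0.049]]}'
python3 - <<'E'
from h import *
lip(-.045,.008,15); lip(-.01,.0075,3);lip(.08,.007,0)
E
```

```text
time_s: 15.32
position: [0.4616, 0.2015, 0.1172]
ee_rot: [[-0.01, -0.965, -0.262], [-1.0, 0.009, 0.005], [-0.002, 0.262, -0.965]]
ft_force: [0.4, 0.2, -1.3]
opening: 0.269
gripper_force: 100.1
-0.045 0.008 15 -> [0.4621 0.2022 0.1119]
dp [-0.07, -0.2, 0.5] rot [0.0038, 0.002, 0.0002] rows>= 0.1
-0.01 0.0075 3 -> [0.4773 0.2021 0.0923]
dp [-0.07, -2.17, 2.0] rot [0.2132, 0.0021, -0.0] rows>= 1.7
0.08 0.007 0 -> [0.563  0.2012 0.0864]
dp [-0.07, -10.6, 0.31] rot [0.2656, 0.0021, -0.0001] rows>= 2.5
```

```bash
python3 -m pendant '{"gripper":[1,1,1,1,1,1,1,1,1,1,1,1,1,1,1,1,1,1,1],"dp":[[-0.05,-0.2,0.5],[-0.05,-0.9,1],[-0.05,-1.6,1.5],[-0.05,-2.2,2],[-0.05,-3.9,2.2],[-0.05,-4.9,1.9],[-0.05,-5.8,1.65],[-0.05,-6.8,1.4],[-0.05,-7.6,1.15],[-0.05,-8.2,0.95],[-0.05,-8.8,0.8],[-0.05,-9.4,0.65],[-0.05,-10,0.5],[-0.05,-10.6,0.31],[-0.05,-11.1,0.17],[-0.05,-11.5,0.05],[-0.05,-11.7,0],[-0.05,-11.7,0],[-0.05,-11.7,0]],"rot":[[0,0,0],[0.07,0,0],[0.14,0,0],[0.21,0,0],[0.265,0,0],[0.265,0,0],[0.265,0,0],[0.265,0,0],[0.265,0,0],[0.265,0,0],[0.265,0,0],[0.265,0,0],[0.265,0,0],[0.265,0,0],[0.265,0,0],[0.265,0,0],[0.265,0,0],[0.265,0,0],[0.265,0,0]]}'
python3 - <<'E'
from h import *
lip(.09,.015,-12);lip(.085,.03,-25);lip(.085,.13,-25)
E
```

```text
time_s: 16.9
position: [0.5678, 0.2016, 0.0871]
ee_rot: [[-0.009, -1.0, -0.013], [-1.0, 0.009, 0.002], [-0.002, 0.013, -1.0]]
ft_force: [-25.0, -0.5, 27.1]
opening: 0.267
gripper_force: 103.9
0.09 0.015 -12 -> [0.5588 0.2013 0.0708]
dp [0.05, 0.88, 1.64] rot [0.2226, 0.0021, 0.0005] rows>= 1.8
0.085 0.03 -25 -> [0.5443 0.2014 0.0576]
dp [0.05, 2.32, 2.98] rot [0.4495, 0.0022, 0.0002] rows>= 3.6
0.085 0.13 -25 -> [0.5443 0.2014 0.1576]
dp [0.03, 2.45, -7.02] rot [0.4495, 0.0022, 0.0002] rows>= 3.6
```

```bash
python3 -m pendant '{"gripper":[1,1,1,1,1,1,1,1,1,1,1,1,1,1],"dp":[[0,0.4,0.6],[0,0.8,1.1],[0,1.3,1.64],[0,1.8,2.1],[0,2.3,2.6],[0,2.8,3],[0,2.8,3],[0,2.8,2.5],[0,2.8,1.5],[0,2.8,0],[0,2.8,-2.5],[0,2.8,-5],[0,2.8,-7.5],[0,2.8,-7.5]],"rot":[[0.08,0,0],[0.15,0,0],[0.22,0,0],[0.3,0,0],[0.38,0,0],[0.45,0,0],[0.45,0,0],[0.45,0,0],[0.45,0,0],[0.45,0,0],[0.45,0,0],[0.45,0,0],[0.45,0,0],[0.45,0,0]]}'
python3 - <<'E'
from h import *
c=cam("wrist"); im=np.zeros((384,800,3),np.uint8); im[:,:512]=c["image"]; im[:216,512:]=cv2.resize(cam("scene")["image"][150:300,180:380],(288,216))
cv2.imwrite("pics/w8.png",im)
for n in("top","scene"):
    cam(n); print(n,[(np.round(d["bbox"]).tolist(),round(d["confidence"],2)) for d in spot_in(n,"bucket")])
B=dict(yaw=.042,org=(.5855,-.052))
lip(-.085,.16,-25,**B)
E
```

```text
time_s: 18.07
position: [0.5525, 0.2027, 0.1688]
ee_rot: [[-0.01, -0.897, 0.443], [-1.0, 0.011, 0.0], [-0.005, -0.443, -0.897]]
ft_force: [1.4, 0.2, -1.2]
opening: 0.27
gripper_force: 100.3
top [([264.0, 166.0, 38.0, 34.0], 0.85)]
scene [([186.0, 174.0, 54.0, 64.0], 0.7)]
-0.085 0.16 -25 -> [ 0.372  -0.061   0.1876]
dp [26.37, 14.17, -10.01] rot [-0.0082, -0.0211, -0.047] rows>= 7.6
```

View pics/w8.png

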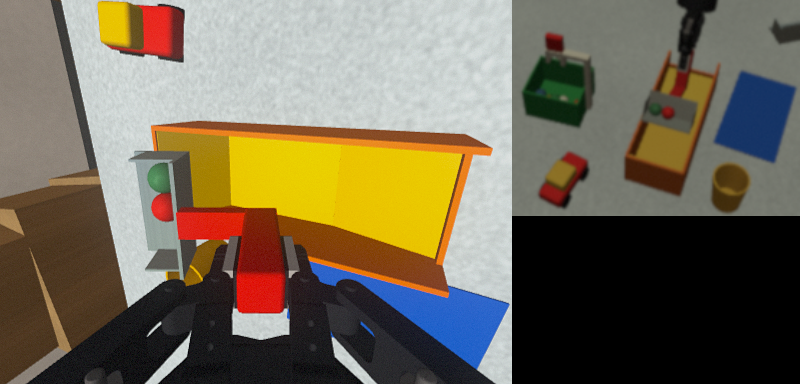

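Both remaining marbles (green and red) are in the pan and the bin is empty; the bucket has not moved. Carrying over with the same path.

```bash
python3 -m pendant '{"gripper":[1,1,1,1,1,1,1,1,1,1,1,1,1,1,1,1,1,1,1,1],"dp":[[0,0.5,-1],[0,2,-2.5],[0,4,-4],[0,6.5,-5.5],[0,9,-6.8],[0,11.5,-8],[0.8,13.5,-8.7],[2.2,15,-9.4],[4.2,15.4,-9.7],[6.6,15.4,-9.8],[9,15.3,-9.8],[11.5,15.2,-9.9],[14,15,-9.9],[16.5,14.8,-10],[19,14.6,-10],[21.5,14.5,-10],[23.7,14.3,-10],[25.3,14.2,-10],[26.3,14.2,-10],[26.3,14.2,-10]],"rot":[[0,0,0],[0,0,0],[0,0,0],[0,0,0],[0,0,0],[0,0,0],[0,0,0],[0,0,0],[0,0,0],[0,0,0],[0,0,0],[0,-0.01,-0.02],[0,-0.01,-0.02],[0,-0.01,-0.03],[0,-0.02,-0.04],[0,-0.02,-0.045],[0,-0.02,-0.045],[0,-0.02,-0.045],[0,-0.02,-0.045],[0,-0.02,-0.045]]}'
python3 - <<'E'
from h import *
for n in("top","scene"):
    cam(n); print(n,[(np.round(d["bbox"]).tolist(),round(d["confidence"],2)) for d in spot_in(n,"bucket")])
B=dict(yaw=.042,org=(.5855,-.052))
lip(-.05,.13,-12,**B);lip(-.035,.11,3,**B);lip(-.033,.1,15,**B);lip(-.03,.1,30,**B);lip(-.03,.105,42,**B)
E
```

```text
time_s: 20.03
position: [0.3721, -0.0617, 0.1882]
ee_rot: [[0.036, -0.901, 0.432], [-0.999, -0.032, 0.015], [0.0, -0.433, -0.902]]
ft_force: [0.1, 0.1, -1.8]
opening: 0.268
gripper_force: 100.2
top [([262.0, 167.0, 39.0, 34.0], 0.92)]
scene [([186.0, 172.0, 52.0, 64.0], 0.61)]
-0.05 0.13 -12 -> [ 0.4164 -0.0591  0.1858]
dp [0.19, -3.9, 2.11] rot [-0.2383, 0.0005, -0.0015] rows>= 1.9
-0.035 0.11 3 -> [ 0.4499 -0.0577  0.1948]
dp [0.19, -7.31, 2.76] rot [-0.5001, 0.0007, -0.0014] rows>= 4.0
-0.033 0.1 15 -> [ 0.4717 -0.0568  0.2039]
dp [0.18, -9.67, 2.88] rot [-0.7095, 0.0009, -0.0014] rows>= 5.7
-0.03 0.1 30 -> [ 0.5043 -0.0554  0.2213]
dp [0.18, -13.37, 2.73] rot [-0.9713, 0.0011, -0.0013] rows>= 7.8
-0.03 0.105 42 -> [ 0.5306 -0.0543  0.2343]
dp [0.17, -16.31, 2.7] rot [-1.1808, 0.0012, -0.0012] rows>= 9.4
```

```bash
python3 -m pendant '{"gripper":[1,1,1,1,1,1,1,1,1,1,1,1,1,1,1,1,1,1,1,1],"dp":[[0,-1,0.5],[0.1,-2.4,1.3],[0.1,-3.9,2.1],[0.15,-5,2.3],[0.15,-6.1,2.5],[0.15,-7.3,2.75],[0.15,-8.1,2.8],[0.15,-8.9,2.85],[0.15,-9.7,2.88],[0.15,-10.4,2.85],[0.15,-11.2,2.8],[0.15,-11.9,2.8],[0.15,-12.6,2.75],[0.15,-13.4,2.7],[0.15,-14.3,2.7],[0.15,-15.3,2.7],[0.15,-16.3,2.7],[0.15,-16.3,2.7],[0.15,-16.3,2.7],[0.15,-16.3,2.7]],"rot":[[-0.06,0,0],[-0.14,0,0],[-0.238,0,0],[-0.32,0,0],[-0.41,0,0],[-0.5,0,0],[-0.57,0,0],[-0.64,0,0],[-0.71,0,0],[-0.76,0,0],[-0.81,0,0],[-0.86,0,0],[-0.91,0,0],[-0.97,0,0],[-1.04,0,0],[-1.11,0,0],[-1.18,0,0],[-1.18,0,0],[-1.18,0,0],[-1.18,0,0]]}'
python3 -m pendant '{"gripper":[1,1,1,1,1,1,1,1,1,1,1],"dp":[[0,1,1],[0,2.2,2.2],[0,3.3,3.4],[0,4.4,4.5],[0,5.5,5.6],[0,6.6,6.8],[0,7.7,7.9],[0,9.5,8.4],[0,12,9],[0,12,9],[0,12,9]],"rot":[[0.1,0,0],[0.2,0,0],[0.31,0,0],[0.42,0,0],[0.52,0,0],[0.63,0,0],[0.727,0,0],[0.727,0,0],[0.727,0,0],[0.727,0,0],[0.727,0,0]]}'
python3 - <<'E'
from h import *
c=cam("wrist"); im=np.zeros((384,800,3),np.uint8); im[:,:512]=c["image"]; im[:216,512:]=cv2.resize(cam("scene")["image"][150:300,180:380],(288,216))
cv2.imwrite("pics/w9.png",im)
# scoop mid over mat centre (.479,.3625) yaw -.07
y=-.0705; d=np.array([np.cos(y),np.sin(y)])*.05
for z in(.2,.0834): to([.480-d[0],.3625-d[1],z],tool(y))
E
```

```text
time_s: 21.9
position: [0.5314, -0.0541, 0.2343]
ee_rot: [[0.042, -0.744, -0.666], [-0.999, -0.031, -0.028], [-0.0, 0.667, -0.745]]
ft_force: [-0.7, 0.1, -0.3]
opening: 0.271
gripper_force: 100.1
time_s: 22.82
position: [0.3799, -0.0605, 0.2505]
ee_rot: [[0.039, -0.999, 0.003], [-0.999, -0.039, -0.003], [0.003, -0.003, -1.0]]
ft_force: [0.6, 0.4, -1.8]
opening: 0.267
gripper_force: 100.1
dp [-42.46, -6.56, 4.85] rot [-0.0002, -0.0015, 0.1106] rows>= 10.4
dp [-42.48, -6.56, 16.51] rot [-0.0002, -0.0015, 0.1106] rows>= 11.0
```

View pics/w9.png

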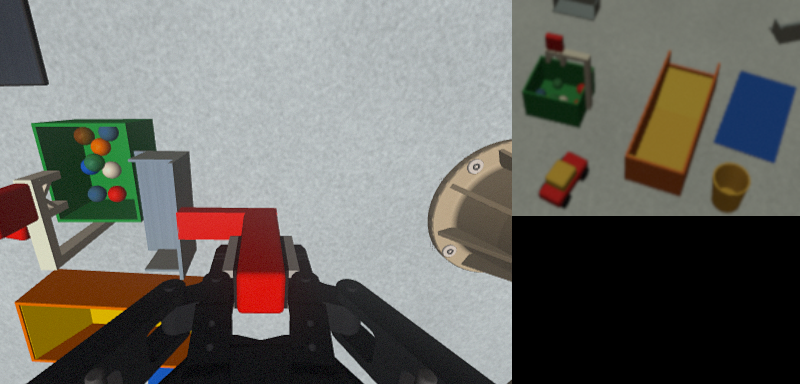

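```bash
python3 -m pendant '{"gripper":[1,1,1,1,1,1,1,1,1,1,1,1,1,1,1,1,1,1,1,1],"dp":[[-2,0,0],[-6,0,0],[-10,-1,0],[-14,-2,0],[-18,-3,0],[-22,-4,0],[-26,-5,0],[-30,-6,0],[-34,-6.5,0],[-38,-6.5,0.5],[-41,-6.5,2],[-42.5,-6.55,4.5],[-42.5,-6.55,7],[-42.5,-6.55,10],[-42.5,-6.55,13],[-42.5,-6.55,15],[-42.5,-6.55,16],[-42.5,-6.55,16.5],[-42.5,-6.55,16.5],[-42.5,-6.55,16.5]],"rot":[[0,0,0],[0,0,0],[0,0,0.02],[0,0,0.04],[0,0,0.06],[0,0,0.08],[0,0,0.11],[0,0,0.11],[0,0,0.11],[0,0,0.11],[0,0,0.11],[0,0,0.11],[0,0,0.11],[0,0,0.11],[0,0,0.11],[0,0,0.11],[0,0,0.11],[0,0,0.11],[0,0,0.11],[0,0,0.11]]}'
```

```text
time_s: 24.58
position: [0.4301, 0.367, 0.0836]
ee_rot: [[-0.069, -0.998, -0.003], [-0.998, 0.069, 0.001], [-0.001, 0.003, -1.0]]
ft_force: [-0.3, 0.8, -2.0]
opening: 0.272
gripper_force: 100.3
```

```bash
python3 -m pendant '{"gripper":[1,1,1,8.5,8.5,8.5,8.5,8.5,8.5,8.5,8.5,8.5,8.5],"dp":[[0,0,0.1],[0,0,0.2],[0,0,0.2],[0,0,0.1],[0,0,0],[0,0,0],[0,0,0],[0,0,-2],[0,0,-6],[0,0,-10],[0,0,-14],[0,0,-16],[0,0,-16]],"rot":[[0,0,0],[0,0,0],[0,0,0],[0,0,0],[0,0,0],[0,0,0],[0,0,0],[0,0,0],[0,0,0],[0,0,0],[0,0,0],[0,0,0],[0,0,0]]}'
python3 - <<'E'
from h import *
c=cam("wrist"); s=cam("scene"); im=np.zeros((384,800,3),np.uint8); im[:,:512]=c["image"]; im[:216,512:]=cv2.resize(s["image"][170:290,280:440],(288,216))
cv2.imwrite("pics/w10.png",im)
y=-.0705;R=Ro.from_euler('z',y).as_matrix()
print(proj(c,np.array([[.11,.065,.003],[.11,-.065,.003],[-.11,-.065,.003],[-.11,.065,.003]])@R.T+[.479,.3625,0]).round().tolist())
print(proj(c,np.array([[.012,.012,.12],[.012,-.012,.12],[-.012,-.012,.12],[-.012,.012,.12],[.105,.047,.003],[.105,-.047,.003]])@R.T+[.43,.366,.003]).round().tolist())
E
```

```text
time_s: 25.67
position: [0.4328, 0.3677, 0.2486]
ee_rot: [[-0.07, -0.998, 0.004], [-0.998, 0.07, 0.005], [-0.006, -0.003, -1.0]]
ft_force: [1.4, -0.1, 0.1]
opening: 0.996
gripper_force: 0.0
[[160.0, 200.0], [149.0, 113.0], [306.0, 113.0], [301.0, 200.0]]
[[252.0, 194.0], [251.0, 172.0], [274.0, 172.0], [274.0, 194.0], [194.0, 190.0], [188.0, 127.0]]
```

View pics/w10.png

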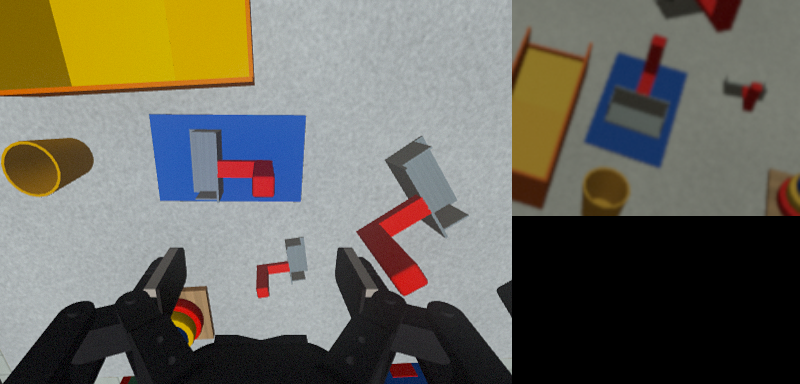

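```bash
python3 - <<'E'
from h import *
to([.54,-.052,.30],tool(.042))
E
```

```text
dp [40.98, -13.8, -5.75] rot [0.0028, 0.0012, -0.1121] rows>= 10.5
```

```bash
python3 -m pendant '{"gripper":[8.5,8.5,8.5,8.5,8.5,8.5,8.5,8.5,8.5,8.5,8.5,8.5,8.5,8.5],"dp":[[0,0,-3],[0,0,-5.7],[41,-13.8,-5.7],[41,-13.8,-5.7],[41,-13.8,-5.7],[41,-13.8,-5.7],[41,-13.8,-5.7],[41,-13.8,-5.7],[41,-13.8,-5.7],[41,-13.8,-5.7],[41,-13.8,-5.7],[41,-13.8,-5.7],[41,-13.8,-5.7],[41,-13.8,-5.7]],"rot":[[0,0,0],[0,0,0],[0,0,-0.112],[0,0,-0.112],[0,0,-0.112],[0,0,-0.112],[0,0,-0.112],[0,0,-0.112],[0,0,-0.112],[0,0,-0.112],[0,0,-0.112],[0,0,-0.112],[0,0,-0.112],[0,0,-0.112]]}'
python3 - <<'E'
from h import *
c=cam("wrist"); cv2.imwrite("pics/w11.png",c["image"])
R=Ro.from_euler('z',.042).as_matrix()
print(proj(c,np.array([[.007,.018,.21],[.007,-.018,.21],[-.007,-.018,.21],[-.007,.018,.21],[.054,.062,.08],[.054,-.062,.08],[-.054,-.062,.08],[-.054,.062,.08]])@R.T+[.5855,-.052,0]).round().tolist())
R=Ro.from_euler('z',.0568).as_matrix()
print(proj(c,np.array([[-.156,0,.196],[-.115,0,.196],[-.085,0,.196],[0.06,0,.196]])@R.T+[.5703,-.2311,0]).round().tolist())
for n in("top","scene"):
    cam(n); print(n,[(np.round(d["bbox"]).tolist(),round(d["confidence"],2)) for d in spot_in(n,"bucket")+spot_in(n,"scoop")])
E
```

```text
time_s: 26.93
position: [0.5396, -0.0563, 0.2961]
ee_rot: [[0.036, -0.999, -0.009], [-0.999, -0.036, 0.0], [-0.001, 0.009, -1.0]]
ft_force: [0.3, 0.5, -1.0]
opening: 0.997
gripper_force: 0.0
[[203.0, 219.0], [200.0, 183.0], [215.0, 182.0], [218.0, 219.0], [190.0, 210.0], [181.0, 122.0], [264.0, 121.0], [265.0, 209.0]]
[[434.0, -33.0], [380.0, -32.0], [339.0, -31.0], [145.0, -27.0]]
top [([265.0, 168.0, 18.0, 33.0], 0.84), ([156.0, 200.0, 27.0, 31.0], 0.88), ([122.0, 266.0, 50.0, 41.0], 0.67), ([113.0, 221.0, 19.0, 25.0], 0.56)]
scene [([185.0, 175.0, 52.0, 63.0], 0.73), ([396.0, 214.0, 22.0, 16.0], 0.82), ([334.0, 191.0, 34.0, 55.0], 0.79), ([208.0, 205.0, 7.0, 5.0], 0.45)]
```

View pics/w11.png

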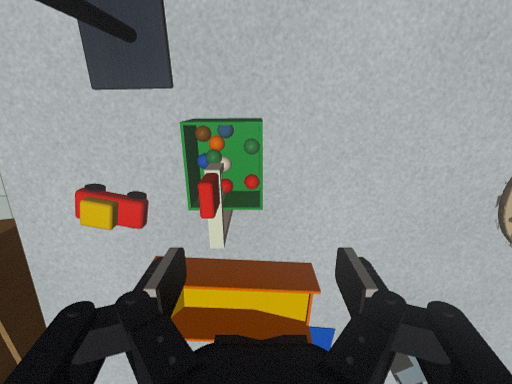

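```bash
python3 - <<'E'
from h import *
to([.585,-.053,.23],tool(.042)); to([.585,-.053,.177],tool(.042))
E
```

```text
dp [0.4, -4.6, 6.89] rot [0.0048, 0.0006, 0.0021] rows>= 2.0
dp [0.4, -4.63, 12.19] rot [0.0048, 0.0006, 0.0021] rows>= 3.1
```

```bash
python3 -m pendant '{"gripper":[8.5,8.5,8.5,8.5,8.5,8.5],"dp":[[0.2,-4.6,1],[0.2,-4.6,4],[0.2,-4.6,4],[0.2,-4.6,4],[0.2,-4.6,4],[0.2,-4.6,4]],"rot":[[0,0,0],[0,0,0],[0,0,0],[0,0,0],[0,0,0],[0,0,0]]}'; python3 -c "
from h import *
to([.585,-.053,.177],tool(.042))"
```

```text
time_s: 27.78
position: [0.5853, -0.0521, 0.261]
ee_rot: [[0.043, -0.999, -0.002], [-0.999, -0.043, -0.0], [0.0, 0.002, -1.0]]
ft_force: [0.5, -0.6, 0.4]
opening: 0.997
gripper_force: 0.0
dp [0.09, 0.01, 8.4] rot [0.0023, -0.0002, 0.0007] rows>= 2.0
```

```bash
python3 -m pendant '{"gripper":[8.5,8.5,8.5,8.5,2,0.8,0.8,0.8,0.8,0.8,0.8,0.8,0.8],"dp":[[0.1,0,3],[0.1,0,6],[0.1,0,8.3],[0.1,0,8.3],[0.1,0,8.3],[0.1,0,8.3],[0.1,0,8.3],[0.1,0,8.3],[0.1,0,8.3],[0.1,0,8.3],[0.1,0,8.3],[0.1,0,8.3],[0.1,0,8.3]],"rot":[[0,0,0],[0,0,0],[0,0,0],[0,0,0],[0,0,0],[0,0,0],[0,0,0],[0,0,0],[0,0,0],[0,0,0],[0,0,0],[0,0,0],[0,0,0]]}' 90
```

```text
time_s: 28.87
position: [0.586, -0.0537, 0.1768]
ee_rot: [[0.042, -0.999, -0.002], [-0.999, -0.042, -0.0], [0.0, 0.002, -1.0]]
ft_force: [2.8, 0.4, 3.5]
opening: 0.155
gripper_force: 88.8
```

```bash
python3 -c "
from h import *
to([.4705,-.10,.2600],tool(.0568))"
```

```text
dp [4.14, 11.75, -8.29] rot [0.0023, -0.0001, -0.0148] rows>= 3.6
```

```bash
python3 -m pendant '{"gripper":[0.8,0.8,0.8,0.8,0.8,0.8,0.8,0.8,0.8,0.8,0.8,0.8,0.8,0.8,0.8,0.8],"dp":[[0,0,-1],[0,0,-2.5],[0,0,-4],[0,0,-5.5],[0,0,-7],[0,0.5,-8],[0,2,-8.3],[0.5,3.5,-8.3],[1,5,-8.3],[1.5,6.5,-8.3],[2.2,8,-8.3],[2.9,9.5,-8.3],[3.5,10.8,-8.3],[4.1,11.7,-8.3],[4.1,11.7,-8.3],[4.1,11.7,-8.3]],"rot":[[0,0,0],[0,0,0],[0,0,0],[0,0,0],[0,0,0],[0,0,0],[0,0,0],[0,0,0],[0,0,0],[0,0,0],[0,0,-0.01],[0,0,-0.015],[0,0,-0.015],[0,0,-0.015],[0,0,-0.015],[0,0,-0.015]]}'
python3 - <<'E'
from h import *
c=cam("wrist"); s=cam("scene"); im=np.zeros((384,800,3),np.uint8); im[:,:512]=c["image"]; im[:216,512:]=cv2.resize(s["image"][110:260,90:290],(288,216))
cv2.imwrite("pics/w12.png",im)
np.savez("w12.npz",**{k:np.array(c[k]) for k in("mtx","R","t")})
for y in (.0568,):
  R=Ro.from_euler('z',y).as_matrix()
  print(proj(c,np.array([[-.156,0,.19],[-.115,0,.19],[-.085,0,.19],[0.06,0,.19],[.15,0,.22]])@R.T+[.5703,-.2311,0]).round().tolist())
E
```

```text
time_s: 30.2
position: [0.4698, -0.0995, 0.2595]
ee_rot: [[0.056, -0.998, -0.005], [-0.998, -0.056, 0.001], [-0.001, 0.005, -1.0]]
ft_force: [-0.1, -0.2, -4.2]
opening: 0.15
gripper_force: 88.2
[[351.0, 19.0], [291.0, 19.0], [247.0, 19.0], [36.0, 20.0], [-162.0, 5.0]]
```

View pics/w12.png

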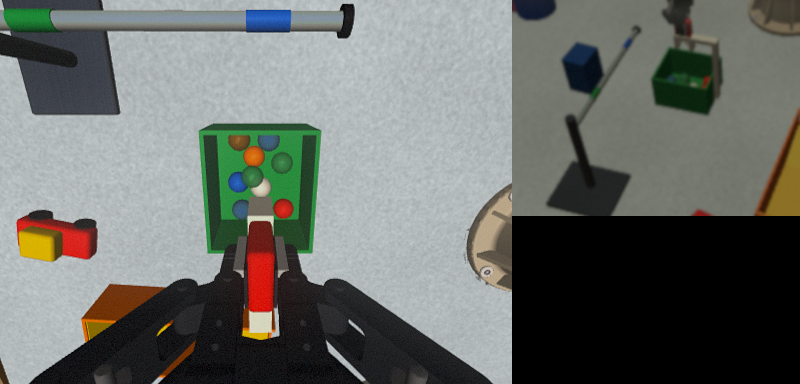

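```bash
python3 - <<'E'
from h import *
im=cv2.imread("pics/w12.png")[:,:512].astype(int); c=np.load("w12.npz")
b,g,r=[im[16:25,:,i].mean(0) for i in range(3)]
G=np.where((g>b+30)&(g>r+30))[0]; B=np.where((b>r+60)&(b>g+30))[0]; print(G.min(),G.max(),B.min(),B.max())
for u in(G.min(),G.max(),B.min(),B.max()): 
    p=plane(c,(u,20),.191); print(p, Ro.from_euler('z',-.0568).apply(p-[.5703,-.2311,0])[:2])
E
```

```text
4 50 246 290
[ 0.65100313 -0.22614911  0.191     ] [0.08085404 0.00036143]
[ 0.61981078 -0.2278851   0.191     ] [0.04961344 0.00039902]
[ 0.48636158 -0.23531211  0.191     ] [-0.08404217  0.00055983]
[ 0.45628219 -0.23698615  0.191     ] [-0.11416808  0.00059607]
```

```bash
python3 -c "
from h import *
to([.4705,-.2363,.2600],tool(.0568))"
python3 -m pendant '{"gripper":[0.8,0.8,0.8,0.8,0.8,0.8,0.8,0.8,0.8,0.8,0.8,0.8,0.8],"dp":[[1,0,0],[2.5,0,0],[4,0,0],[5.5,0.1,0],[7,0.2,0],[8.5,0.3,0],[10,0.5,0],[11.4,0.6,0],[12.6,0.7,0],[13.6,0.7,0],[13.6,0.7,0],[13.6,0.7,0],[13.6,0.7,0]],"rot":[[0,0,0],[0,0,0],[0,0,0],[0,0,0],[0,0,0],[0,0,0],[0,0,0],[0,0,0],[0,0,0],[0,0,0],[0,0,0],[0,0,0],[0,0,0]]}'
python3 -c "
from h import *
to([.4705,-.2363,.218],tool(.0568))"
```

```text
dp [13.68, 0.79, -0.06] rot [0.0043, 0.0008, 0.0002] rows>= 3.3
time_s: 31.38
position: [0.471, -0.2351, 0.2594]
ee_rot: [[0.057, -0.998, -0.005], [-0.998, -0.057, 0.001], [-0.001, 0.005, -1.0]]
ft_force: [-0.3, 1.1, -4.0]
opening: 0.151
gripper_force: 88.2
dp [0.12, 0.04, 4.14] rot [0.0047, 0.0012, 0.0004] rows>= 1.0
```

```bash
python3 -m pendant '{"gripper":[0.8,0.8,0.8,0.8,0.8,0.8,0.8,0.8],"dp":[[0.1,0,0.8],[0.1,0,1.6],[0.1,0,2.4],[0.1,0,3.2],[0.1,0,3.8],[0.1,0,4.1],[0.1,0,4.3],[0.1,0,4.3]],"rot":[[0,0,0],[0,0,0],[0,0,0],[0,0,0],[0,0,0],[0,0,0],[0,0,0],[0,0,0]]}'
```

```text
time_s: 32.05
position: [0.4709, -0.2366, 0.2163]
ee_rot: [[0.057, -0.998, -0.005], [-0.998, -0.057, 0.0], [-0.0, 0.005, -1.0]]
ft_force: [0.1, 0.1, -4.4]
opening: 0.151
gripper_force: 88.2
```

```bash
python3 -m pendant '{"gripper":[0.8,0.8,0.8,0.8,0.8],"dp":[[0,0,0.08],[0,0,0.16],[0,0,0.24],[0,0,0.24],[0,0,0.24]],"rot":[[0,0,0],[0,0,0],[0,0,0],[0,0,0],[0,0,0]]}'
python3 - <<'E'
from h import *
s=cam("scene"); cv2.imwrite("pics/s13.png",cv2.resize(s["image"][110:260,90:290],(800,600)))
E
```

```text
time_s: 32.47
position: [0.4714, -0.2374, 0.215]
ee_rot: [[0.057, -0.998, -0.003], [-0.998, -0.057, -0.002], [0.001, 0.003, -1.0]]
ft_force: [-0.3, -2.5, 1.9]
opening: 0.151
gripper_force: 89.1
```

View pics/s13.png

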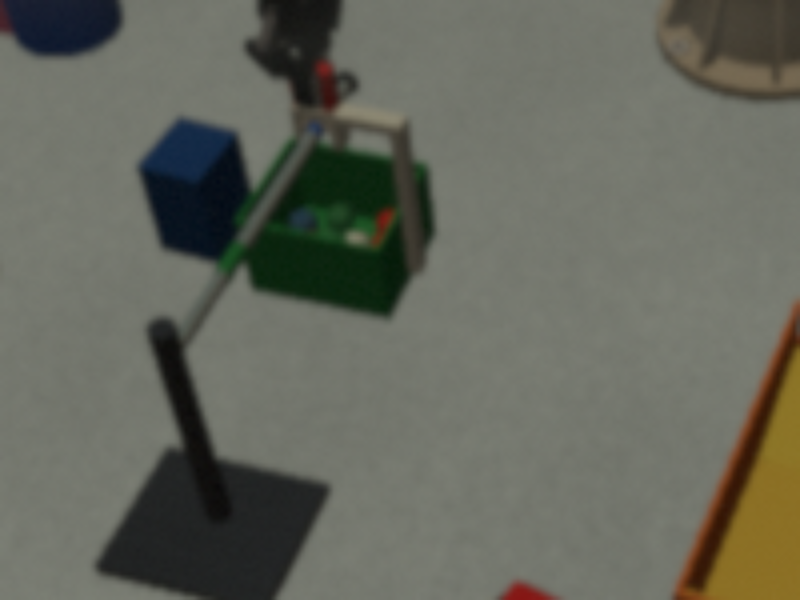

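```bash
python3 -m pendant '{"gripper":[0.8,0.8,0.8,0.8,0.8,0.8,0.8,0.8,0.8,0.8,0.8,0.8,0.8,0.8,0.8,0.8,0.8,0.8,0.8],"dp":[[0,-0.5,0],[0,-1.3,0],[0,-2.3,0],[0,-3.4,0],[0,-4.5,0],[0,-5.6,0],[0,-6.7,0],[0,-7.8,0],[0,-8.9,0],[0,-10,0],[0,-11.1,0],[0,-12.2,0],[0,-13.3,0],[0,-14.4,0],[0,-15.3,0],[0,-16,0],[0,-16.4,0],[0,-16.4,0],[0,-16.4,0]],"rot":[[0,0,0],[0,0,0],[0,0,0],[0,0,0],[0,0,0],[0,0,0],[0,0,0],[0,0,0],[0,0,0],[0,0,0],[0,0,0],[0,0,0],[0,0,0],[0,0,0],[0,0,0],[0,0,0],[0,0,0],[0,0,0],[0,0,0]]}'
python3 - <<'E'
from h import *
p=observe()["position"]; print(Ro.from_euler('z',-.0568).apply(p-[.5703,-.2311,0]))
c=cam("wrist")["image"].astype(int)
s=cam("scene")
G=[proj(s,Ro.from_euler('z',.0568).apply([[.065+d,0,.19]])+[.5703,-.2311,0])[0] for d in(-.015,.015)]; print(G)
b,g,r=[c[:,:,i] for i in range(3)]
E
```

```text
time_s: 34.1
position: [0.633, -0.2285, 0.2149]
ee_rot: [[0.056, -0.998, -0.007], [-0.998, -0.056, -0.003], [0.002, 0.007, -1.0]]
ft_force: [-7.3, -3.7, 9.4]
opening: 0.15
gripper_force: 90.2
[ 0.06272482 -0.00097363  0.21485758]
[array([149.03448003, 172.8469441 ]), array([144.47914127, 179.96292947])]
```

```bash
python3 -m pendant '{"gripper":[0.8,0.8,0.8,0.8,0.8,2,4,4,4,4,4],"dp":[[0,-0.15,0],[0,-0.25,0],[0,-0.25,-0.05],[0,-0.2,-0.1],[0,-0.2,-0.1],[0,-0.2,-0.1],[0,-0.2,-0.1],[0,-0.2,-0.1],[0,-0.2,-0.1],[0,-0.2,-0.1],[0,-0.2,-0.1]],"rot":[[0,0,0],[0,0,0],[0,0,0],[0,0,0],[0,0,0],[0,0,0],[0,0,0],[0,0,0],[0,0,0],[0,0,0],[0,0,0]]}'
python3 -m pendant '{"gripper":[4,4,4,4,4,4,4,4,4,4,4,4],"dp":[[0,0,-1],[0,0,-2],[0,0,-4],[0,0,-6],[0,3,-8],[-4,7,-8],[-8,11,-8],[-8,15,-8],[-8,15,-8],[-8,15,-8],[-8,15,-8],[-8,15,-8]],"rot":[[0,0,0],[0,0,0],[0,0,0],[0,0,0],[0,0,0],[0,0,0],[0,0,0],[0,0,0],[0,0,0],[0,0,0],[0,0,0],[0,0,0]]}'
python3 - <<'E'
from h import *
c=cam("wrist"); s=cam("scene"); im=np.zeros((600,800,3),np.uint8); im[:384,:512]=c["image"]; im[:300,512:]=cv2.resize(s["image"][110:310,90:282],(288,300))
t=cam("top"); im[384:,:400]=cv2.resize(t["image"][120:228,260:400],(280*10//7,216)); im[300:516,512:]=cv2.resize(s["image"][170:290,280:440],(288,216))
cv2.imwrite("pics/w14.png",im)
o=observe();print(o["position"])
R=Ro.from_euler('z',.0568).as_matrix()
print(proj(c,np.array([[.065,.018,.2485],[.065,-.018,.2485],[.065,0,.208],[.05,0,.19],[.08,0,.19]])@R.T+[.5703,-.2311,0]).round().tolist())
E
```

```text
time_s: 35.12
position: [0.6367, -0.2268, 0.2142]
ee_rot: [[0.057, -0.998, -0.005], [-0.998, -0.057, 0.001], [-0.001, 0.005, -1.0]]
ft_force: [-1.1, -0.4, 0.3]
opening: 0.47
gripper_force: 0.0
time_s: 36.12
position: [0.4838, -0.1564, 0.2964]
ee_rot: [[0.057, -0.998, -0.002], [-0.998, -0.057, -0.001], [0.001, 0.002, -1.0]]
ft_force: [0.1, 0.5, -0.5]
opening: 0.467
gripper_force: 0.0
[ 0.48381849 -0.15643258  0.29502923]
[[51.0, 136.0], [37.0, 80.0], [81.0, 107.0], [111.0, 107.0], [77.0, 107.0]]
```

View pics/w14.png

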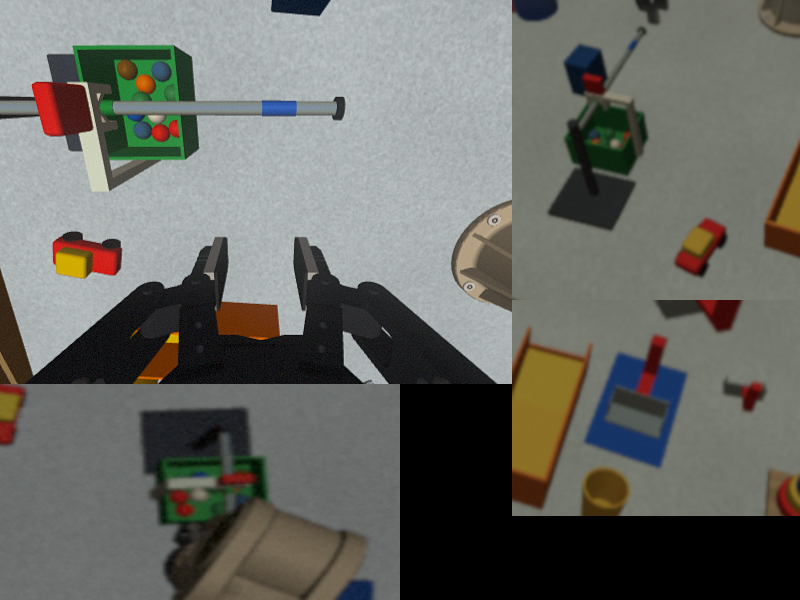

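```bash
python3 - <<'E'
from h import *
c=cam("wrist"); im=c["image"].astype(int)
R=Ro.from_euler('z',.0568).as_matrix()
for x in(.060,.065,.07): print(x,proj(c,np.array([[x+.007,0,.2485],[x-.007,0,.2485],[x-.008,0,.2085]])@R.T+[.5703,-.2311,0]).round(1).tolist())
print([(u,im[106:110,u].mean(0).round().astype(int).tolist()) for u in range(28,116,3)])
t=cam("top"); print(spot_in("top","toy_car")[:1],spot_in("top","toy_carton")[:1])
E
```

```text
0.06 [[38.7, 108.8], [59.5, 108.7], [95.3, 107.4]]
0.065 [[31.3, 108.8], [52.0, 108.8], [89.2, 107.5]]
0.07 [[23.8, 108.8], [44.6, 108.8], [83.1, 107.5]]
[(28, [148, 142, 129]), (31, [146, 140, 129]), (34, [137, 130, 135]), (37, [26, 29, 211]), (40, [25, 31, 208]), (43, [28, 35, 210]), (46, [30, 33, 209]), (49, [26, 34, 202]), (52, [26, 31, 168]), (55, [24, 26, 100]), (58, [23, 26, 71]), (61, [23, 24, 71]), (64, [23, 25, 72]), (67, [24, 24, 70]), (70, [22, 24, 71]), (73, [24, 24, 72]), (76, [20, 25, 70]), (79, [23, 24, 71]), (82, [23, 24, 70]), (85, [21, 20, 69]), (88, [178, 201, 200]), (91, [64, 72, 76]), (94, [61, 68, 73]), (97, [60, 71, 73]), (100, [54, 134, 37]), (103, [56, 134, 39]), (106, [56, 133, 36]), (109, [56, 135, 38]), (112, [155, 142, 132]), (115, [148, 139, 126])]
[{'bbox': [253.1, 119.4, 16.3, 31.7], 'confidence': 0.67}] [{'bbox': [371.0, 216.9, 16.7, 22.5], 'confidence': 0.82}]
```

```bash
python3 -c "
from rig import *
print(job_done())"
```

```text
the job is handed in; nothing more can be done
None
```

The job is handed in, with no verdict returned. All 10 marbles went into the bucket by scoop, the scoop is back upright within a few millimetres of the mat's middle, and the bucket hangs on the rail about 2 mm from the green mark's centre; I viewed 16 pictures, two over the limit of 14.

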